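Check that a sprung battery hatch pops and stays open

ROBOT

A 6-joint arm with a two-finger parallel gripper is mounted at the origin on the work surface. World frame = base frame: x ahead of the robot, y to its left, z up, the work surface at z = 0. Lengths are in m, angles in rad, forces in N, time in s.
With the tool pointing down it reaches from about 0.35 to 0.875 m from the base axis. Payload 4.2 kg.
Tool frame: the origin (TCP) lies at the very end of the fingers, on their centre line; the grasp point (between the pads) lies behind it (grip_depth is the z of the grasp point in the tool frame, in m); z points along the fingers, y is the direction in which the jaws open and shut (so a half turn about z gives the same grasp; the last joint's range is limited). The gripper opens to 87 mm and grips with 3 to 60 N. Pads are 19 mm wide; open, the fingers measure 117 mm over their backs; the gripper's body (75 mm by 190 mm) begins 51 mm behind the grasp point.
Start: joints at [-1.063, 0.385, 0.008, 0, -1.194, -0.259], TCP at [0.154, -0.606, 0.188] pointing down, gripper open.
Joint ranges: [-3.14, 3.14], [-1.21, 2.06], [-1.07, 1.41], [-3.16, 2.05], [-2.99, -0.16], [-3.1, 3.1]. Speed limits (rad/s): [2.79, 2.79, 3.14, 3.14, 3.14, 3.14].

INTERFACE

Orientations are given as a unit quaternion [w, x, y, z].
In Python, from plant import state, read_camera, camera_model, job_done, grip_depth gives the robot as it stands.
- The arm moves only by the tool arm_command, never from a script. Its argument "targets" is a list of rows, each a list of 3 entries, a list of its own where there are three numbers: the opening, from 0 (shut) to 1 (fully open), then the shift along the world's x, y, z in cm, then the turn about the world's z in rad. A call has 1 to 12 rows; each row is the pose to reach, as a shift and turn from the pose commanded when the call began; what a row does not reach only later rows make up. A row lasts 1/10 s, in which the tool goes at most 50 mm and 8.59 degrees, less where a joint would pass 70% of its speed; a pose out of reach is approached as far as the arm can. A call with a gripper value outside its range is refused whole. The fingers move at their own pace and stop on an object; the grip force is fixed at half the most. Time passes only in rows, so rows that repeat a pose let the fingers close. It gives the time, the measured TCP pose, the force and the opening at its end, in the units of the state.
- state(): the state, without advancing time (a new reading comes with each control period).
- read_camera(name): name is "side" or "top"; returns the picture (420x560x3 uint8, red, green, blue); there is no depth.
- camera_model(name): a dict with "fx", "fy", "cx", "cy" (pixels), "T" (4x4, takes a point from camera to world coordinates). Camera axes: x right, y down, z forward; pixel columns grow to the right and rows downward; lengths in m; the calibration is good to about 2 mm. A picture is of the moment at which its call begins. camera_model takes no time and is no camera call.
- job_done(): hands the job in, once; it reports no verdict.
The state is a dict: "clock": time; "q": joint angles; "joint_velocities": joint speeds; "joint_torque": joint torques, N m; "ee_pos": TCP position; "orientation": TCP orientation; "wrist_force": force on the tool from outside, world axes, zero at the start; "ft_torque": the same for the moment, N m; "gripper_width": finger opening in m.
Only numpy, scipy, OpenCV 4.12 (cv2) and the standard library are available. Lean on these libraries where they do the work, as an engineer would, in place of code of your own. Each camera call takes 0.05 s, during which the arm holds its last target.

TASK

On the inspection bench, check the push-push hatch of the white dock housing with the orange hatch: press the ribbed edge of the hatch all the way down once with the fingertips, then let go so that it pops fully open by itself. With the hand clear of it, watch it for a second; then nudge the raised hatch down a centimetre or two from above, without shutting it again, and let go, so that it springs back and is left fully open. Only touch and press: lift or shove nothing, and leave the housings and everything else on the bench where they stand.

Things in the scene. Friction and masses are not known exactly. Their poses are not given: they have to be found in the camera images.
- dock: white moulded housing to check, the only one with an ORANGE hatch; loose on 4 mm cardboard, about 0.45 kg. Foot 94 (own x) by 98 mm (own y), sides leaning in to a 74 x 78 mm rim 54 mm up; the closed hatch stands 6 mm proud of the rim. Origin: centre of the underside; z up, -x is the front with the hatch's free (press) edge, +x the hinge side. May be turned 0.7 rad either way from facing the robot
- hatch (a joint): angle (rad) of the orange hatch: plate 60 mm from hinge to free edge, 64 wide, 7 thick; level hinge along the housing's y at x = +30 mm, 53 mm up, at the plate's underside. 0 to 0.025 closed and latched (slight play); negative pressed in, hard stop -0.09 (free edge 5 mm down, above the rim); +0.70 fully open (stop), free edge about 39 mm higher. Pushed below 0.1 again it latches
- hatch_press (a point): point to press: middle of the hatch's upper face, 10 mm in from the free edge, by three fine white ribs; 60 to 61 mm above the housing's underside when closed; moves with the hatch. Pressing to the stop takes about 4 to 6 N here; the latch lets go only beyond about -0.06 rad. When the press is let off, a damped spring swings the hatch up by itself in about half a second
- hatch_edge (a point): middle of the hatch's free edge, upper face, 60 mm from the hinge; it moves with the hatch. The open hatch, upper face tilted 40 degrees towards the hinge side, yields to a downward push of about 2 to 7 N and springs back; a fingertip coming straight down 15 to 25 mm from this edge towards the hinge meets the upper face well; right on the edge it tends to rub
- follower (a joint): sideways place (m) of the small hidden latch pin under the hatch, not to be handled: 0 while latched at the start, about -0.003 as the latch lets go, then about +0.0006 when open; positive with the hatch below 0.11 rad only when the hatch is pushed shut again
- dock_grey: white moulded dock housing of the same shape and size as dock, but with a grey hatch that is glued shut and does not move; loose, 0.45 kg; a bystander. Origin at the centre of its underside
- dock_blue: white moulded dock housing of the same shape and size as dock, but with a blue hatch that is glued shut and does not move; loose, 0.45 kg; a bystander. Origin at the centre of its underside
- cell_a: upright copper-coloured battery cell, 26 mm diameter, 50 mm tall, loose, about 60 g; a bystander. Origin at the centre of its underside
- cell_b: upright copper-coloured battery cell, 26 mm diameter, 50 mm tall, loose, about 60 g; a bystander. Origin at the centre of its underside
- tape: yellow ring (roll core) lying flat, 90 mm outside diameter, 24 mm high, loose; a bystander. Origin at the centre of its underside
- gauge: steel gauge block 50 x 30 x 20 mm with a 12 mm pin on top, 45 mm tall in all, loose; a bystander. Origin at the centre of its underside
- cup: green cup, 72 mm across, 70 mm tall, loose; a bystander. Origin at the centre of its underside
Mind the look-alikes: they are no part of the job. Leave any pink or purple look-alike of the dock alone.

How it is judged:
On the way, in this order (a step that is already met when the one before it is completed fails the run):
1. the ribbed edge of the orange hatch is pressed all the way down by the fingers (value of joint hatch below -0.045 rad and contact force between the fingers and dock above 0.5 N), for 0.02 s.
2. let go, the hatch has popped fully open and stays so for most of a second with the fingers off it (value of joint hatch above 0.64 rad and contact force between the fingers and dock below 0.05 N), for 0.7 s.
3. the raised hatch is nudged down at least 0.1 rad by the fingers (value of joint hatch below 0.59 rad and contact force between the fingers and dock above 0.2 N), for 0.02 s.
4. let go, it springs back fully open with the fingers off it (all of step 2), for 0.4 s.
At the end, for the whole second after the job is handed in: the orange hatch stands open beyond 0.64 rad and still, its housing upright and at rest within 30 mm of where it stood, and all bystanders within 30 mm of where they stood (value of joint hatch above 0.64 rad and velocity of joint hatch below 0.05 rad/s and linear speed of dock below 0.02 m/s and distance of each of dock, dock_grey, dock_blue, cell_a, cell_b, tape, gauge, cup from where it was at the start of the episode below 0.03 m and angle between dock's own z axis and vertical below 0.1 rad); the robot touches nothing.
It fails at once if the hatch was pushed shut again (value of joint hatch below 0.11 rad and value of joint follower above 0.0003 m).
It fails at once if the orange-hatched housing was lifted, tipped or shoved more than 30 mm (distance of dock from where it was at the start of the episode above 0.03 m or angle between dock's own z axis and vertical above 0.15 rad or height (world z) of dock above 0.016 m).
It fails at once if a bystander was lifted, or shoved more than 30 mm (distance of any of dock_grey, dock_blue, cell_a, cell_b, tape, gauge, cup from where it was at the start of the episode above 0.03 m or height (world z) of any of dock_grey, dock_blue, cell_a, cell_b, tape, gauge, cup above 0.02 m).
It also fails if it takes over 48 s, if anything falls off the work surface, if the arm or the gripper's body presses on something with over 40 N, if the wrist force passes 120 N, or if a joint passes its speed limit or range.

## Working session

There is one attempt and no reset: what is moved stays moved. The work goes in short steps, Python scripts to look and compute and a tool call to move; the robot and the scene stay as the last step left them, time stands still between calls to the robot, and variables do not carry over. Pictures are saved under pics/ and viewed, and the job is handed in when it is done.

Besides the shell and the picture viewer there is one more tool, called after ">>>" as name(argument=value, ...) on one line, values as JSON. arm_command: Moves the arm, as the interface text tells. Its arguments: {"type":"object","properties":{"targets":{"type":"array","items":{"type":"array"}}},"required":["targets"]}

```bash
mkdir -p pics; python3 - <<'E'
from plant import *
import cv2
for n in("top","side"):
    cv2.imwrite(f"pics/{n}0.png",read_camera(n)[:,:,::-1]); print(n,camera_model(n))
print(state(),grip_depth)
E
```

```text
top {'fx': 529.4283769000294, 'fy': 529.4283769000294, 'cx': 285.433235074724, 'cy': 211.29199488788328, 'T': array([[-0.02921544, -0.98995972,  0.13829752,  0.2803313 ],
       [-0.99953862,  0.03008322,  0.00418822, -0.08660964],
       [-0.0083066 , -0.13811135, -0.99038187,  1.45524107],
       [ 0.        ,  0.        ,  0.        ,  1.        ]])}
side {'fx': 476.720909262179, 'fy': 476.720909262179, 'cx': 281.716538322799, 'cy': 216.18815083251434, 'T': array([[-0.85088529, -0.39225898,  0.34946691,  0.04374176],
       [-0.52506651,  0.65688656, -0.54111479,  0.59719871],
       [-0.01730298, -0.64391998, -0.76489716,  1.00969906],
       [ 0.        ,  0.        ,  0.        ,  1.        ]])}
{'clock': 0.1, 'q': array([-1.06339755e+00,  3.85482836e-01,  6.78697550e-03, -4.60129338e-04,
       -1.19403282e+00, -2.58619123e-01]), 'joint_velocities': array([ 0.00059574, -0.00090817,  0.00331793,  0.00136069, -0.00024692,
        0.00135774]), 'joint_torque': array([-2.63941847e-04, -3.91689348e+01,  1.87934411e+01,  4.23189104e+00,
        1.34742603e-02, -6.77923936e-05]), 'ee_pos': array([ 0.15376949, -0.60515931,  0.18657301]), 'orientation': array([-1.62721158e-04, -1.23985040e-01,  9.92283594e-01,  9.76088903e-04]), 'wrist_force': array([ 0.82835967, -0.02060395,  0.55441569]), 'ft_torque': array([-0.03704627, -0.02435817, -0.0346646 ]), 'gripper_width': 0.08740900123363377} -0.0187
```

View pics/top0.png

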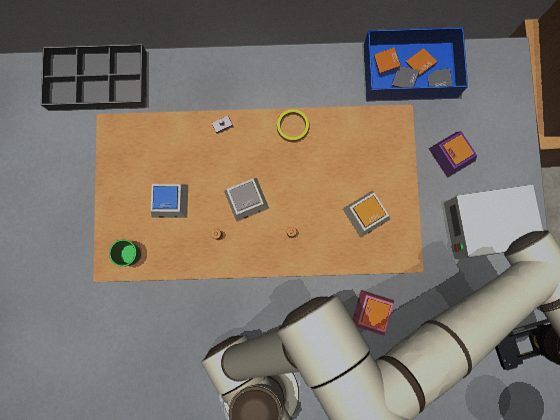

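View pics/side0.png

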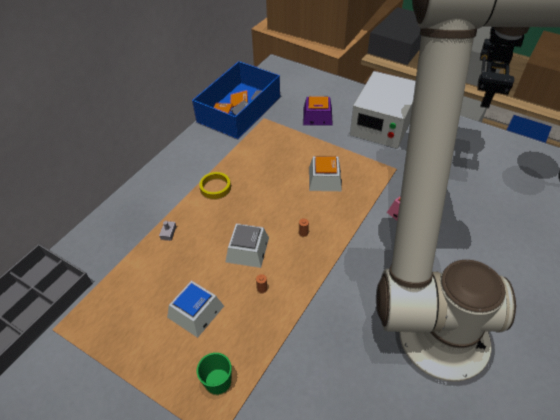

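The candidates in the top view are:
- the white housing with the orange hatch at (369,211)
- the purple look-alike at (458,150)
- the pink look-alike at (375,312)
- loose orange plates in the bin at (387,60) and (420,60)

By the description it is the white one at (369,211). I'll check it in a close crop.

```bash
python3 - <<'E'
import cv2,numpy as np
a=cv2.imread("pics/top0.png")[180:245,335:400]; b=cv2.imread("pics/side0.png")[145:200,295:355]
a=cv2.resize(a,(390,390),interpolation=cv2.INTER_CUBIC); b=cv2.resize(b,(390,390*55//60),interpolation=cv2.INTER_CUBIC)
o=np.zeros((390,790,3),np.uint8);o[:,:390]=a;o[:b.shape[0],400:]=b
cv2.imwrite("pics/crop0.png",o)
E
```

```text
(no output)
```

View pics/crop0.png

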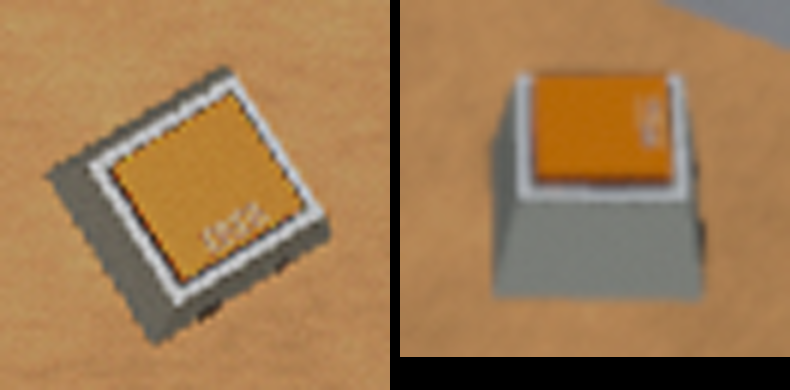

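The crop shows a white housing with an orange hatch. The ribs at crop (237,230), i.e. px (374.5,218.3), lie by the edge facing the robot. Next I'll measure the plate corners.

```bash
cat > h.py <<'E'
import numpy as np
from plant import *
def ray(n,u,v,z):
    m=camera_model(n);T=m["T"];d=T[:3,:3]@np.array([(u-m["cx"])/m["fx"],(v-m["cy"])/m["fy"],1]);o=T[:3,3]
    return o+d*(z-o[2])/d[2]
def proj(n,p):
    m=camera_model(n);c=np.linalg.inv(m["T"])@np.append(p,1);return m["fx"]*c[0]/c[2]+m["cx"],m["fy"]*c[1]/c[2]+m["cy"]
E
python3 - <<'E'
from h import *
def top(x,y):return ray("top",335-.5+(x+.5)/6,180-.5+(y+.5)/6,.0645)
def side(x,y):return ray("side",295-.5+(x-400+.5)/6.5,145-.5+(y+.5)/6.5,.0645)
# hinge-left, hinge-right, front-right, front-left
for nm,f,c in(("top",top,[(107,168),(235,92),(308,210),(183,282)]),("side",side,[(535,78),(535,180),(672,180),(668,78)])):
    P=np.array([f(*p) for p in c]);print(nm,P.round(4).tolist(),"c",P.mean(0).round(4),[round(float(np.linalg.norm(P[i]-P[i-1])),4) for i in range(4)])
P=np.array([top(*p) for p in [(107,168),(235,92),(308,210),(183,282)]])
u=(P[0]+P[1]-P[2]-P[3]);yaw=np.arctan2(u[1],u[0]);w=P[0]+P[3]-P[1]-P[2];print("yaw",yaw,np.arctan2(w[1],w[0])-np.pi/2)
print("ribs",top(237,230),side(650,122))
E
```

```text
top [[0.4791, -0.2586, 0.0645], [0.5114, -0.3168, 0.0645], [0.4577, -0.3462, 0.0645], [0.4274, -0.2896, 0.0645]] c [ 0.4689 -0.3028  0.0645] [0.0602, 0.0666, 0.0612, 0.0642]
side [[0.5104, -0.3131, 0.0645], [0.4791, -0.2569, 0.0645], [0.4284, -0.287, 0.0645], [0.4596, -0.3432, 0.0645]] c [ 0.4694 -0.3     0.0645] [0.059, 0.0643, 0.059, 0.0643]
yaw 0.5205626904660415 0.4984844196779088
ribs [ 0.44973739 -0.31450762  0.0645    ] [ 0.45334205 -0.31411301  0.0645    ]
```

Both cameras agree within 3 mm, and the plate measures about 60 x 65 mm, as it should. The dock centre is at about (0.469, -0.3015) with yaw about 0.515, so the press point is at about (0.4515, -0.312, 0.0645). First I'll lift, close the fingers and go above it. The turn needed is about +0.27 rad, so that the jaw axis lies along the hinge axis.

>>> arm_command(targets=[[0,[0,0,4],0],[0,[0,0,8],0],[0,[3,3,11],0.05],[0,[7,7,11],0.1],[0,[10,10,11],0.15],[0,[14,14,11],0.2],[0,[18,18,11],0.25],[0,[22,22,11],0.27],[0,[26,26,11],0.27],[0,[29.7,29.4,11],0.27],[0,[29.7,29.4,11],0.27],[0,[29.7,29.4,11],0.27]])

```text
clock: 1.3
ee_pos: [0.4529, -0.3092, 0.2966]
orientation: [-0.0, -0.259, 0.966, 0.001]
wrist_force: [-0.4, 0.2, 0.1]
gripper_width: 0.0025
```

>>> arm_command(targets=[[0,[0,0,-5],0],[0,[0,0,-10],0],[0,[0,0,-14],0],[0,[0,0,-18],0],[0,[0,0,-20],0],[0,[0,0,-20],0],[0,[0,0,-20],0]])

```text
clock: 2.0
ee_pos: [0.4509, -0.3125, 0.0981]
orientation: [-0.0, -0.256, 0.967, -0.0]
wrist_force: [-0.3, -0.0, 0.7]
gripper_width: 0.0003
```

```bash
python3 - <<'E'
from h import *
import cv2,numpy as np
s=state();print(s["ee_pos"],s["wrist_force"],s["gripper_width"])
for n in("side","top"):
    im=read_camera(n)[:,:,::-1];p=proj(n,[.4515,-.312,.0645]);t=proj(n,s["ee_pos"]);print(n,p,t)
    c=im[int(p[1])-60:int(p[1])+40,int(p[0])-60:int(p[0])+60]
    cv2.imwrite(f"pics/a_{n}.png",cv2.resize(c,None,fx=6,fy=6,interpolation=cv2.INTER_CUBIC))
E
```

```text
[ 0.4509068  -0.3125126   0.09806188] [-0.31192388 -0.04272802  0.65647717] 0.00034828289338903766
side (np.float64(333.26683578542384), np.float64(164.017788730014)) (np.float64(334.32689444643086), np.float64(155.24228887542685))
top (np.float64(373.0999715248106), np.float64(217.28417239030574)) (np.float64(375.33456913774216), np.float64(215.85626094169825))
```

View pics/a_side.png

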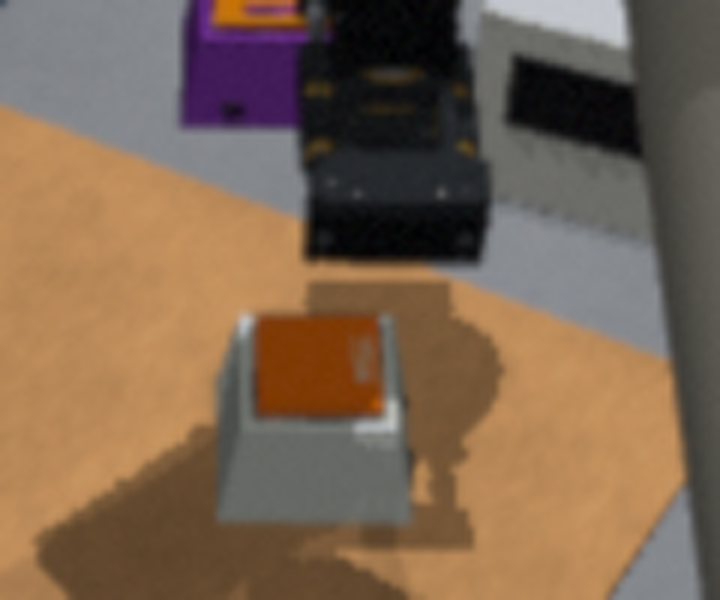

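View pics/a_top.png

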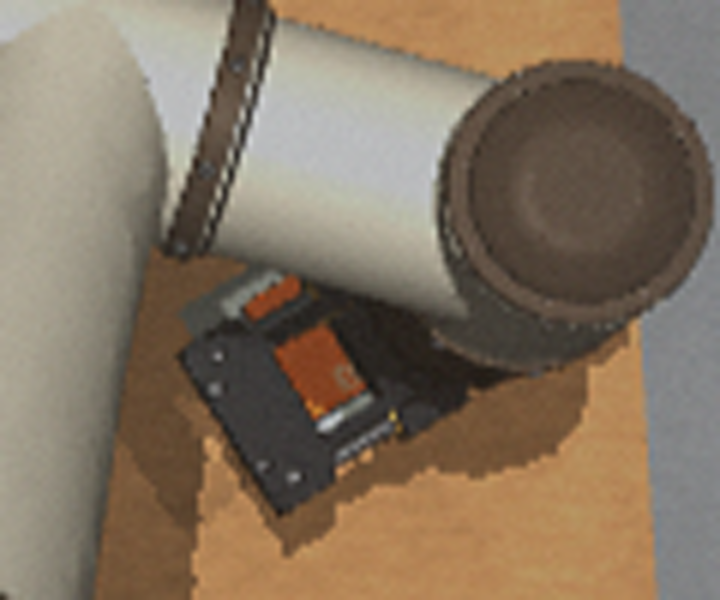

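The fingertips are hidden behind the gripper's body in the side view. In the top view the closed fingers sit beside the ribs at crop (345,375), which fits the projected TCP at crop (374,353). The TCP is 34 mm above the plate. I'll go down in small steps.

>>> arm_command(targets=[[0,[0,0,-1],0],[0,[0,0,-2],0],[0,[0,0,-2.8],0],[0,[0,0,-3.1],0],[0,[0,0,-3.3],0],[0,[0,0,-3.5],0],[0,[0,0,-3.5],0],[0,[0,0,-3.5],0]])

```text
clock: 2.9
ee_pos: [0.4511, -0.3118, 0.0627]
orientation: [0.0, -0.257, 0.967, -0.0]
wrist_force: [-0.5, -0.6, -0.1]
gripper_width: 0.0006
```

>>> arm_command(targets=[[0,[0,0,-0.1],0],[0,[0,0,-0.2],0],[0,[0,0,-0.2],0]])

```text
clock: 3.2
ee_pos: [0.4508, -0.3117, 0.0605]
orientation: [-0.0, -0.256, 0.967, 0.0]
wrist_force: [0.0, -0.3, -0.5]
gripper_width: 0.0003
```

>>> arm_command(targets=[[0,[0,0,-0.1],0],[0,[0,0,-0.1],0]])

```text
clock: 3.4
ee_pos: [0.4508, -0.3117, 0.0594]
orientation: [-0.0, -0.256, 0.967, 0.0]
wrist_force: [-0.7, -0.6, -0.3]
gripper_width: 0.0006
```

```bash
python3 - <<'E'
from h import *
import cv2
s=state();print(s["ee_pos"],s["wrist_force"],s["ft_torque"])
for n in("side","top"):
    im=read_camera(n)[:,:,::-1];p=(333,164) if n=="side" else (373,217)
    c=im[p[1]-60:p[1]+40,p[0]-60:p[0]+60]
    cv2.imwrite(f"pics/b_{n}.png",cv2.resize(c,None,fx=6,fy=6,interpolation=cv2.INTER_CUBIC))
E
```

```text
[ 0.45082505 -0.31170672  0.05943152] [-0.70374837 -0.57855668 -0.29516866] [ 0.03749192 -0.01852357 -0.0107044 ]
```

View pics/b_side.png

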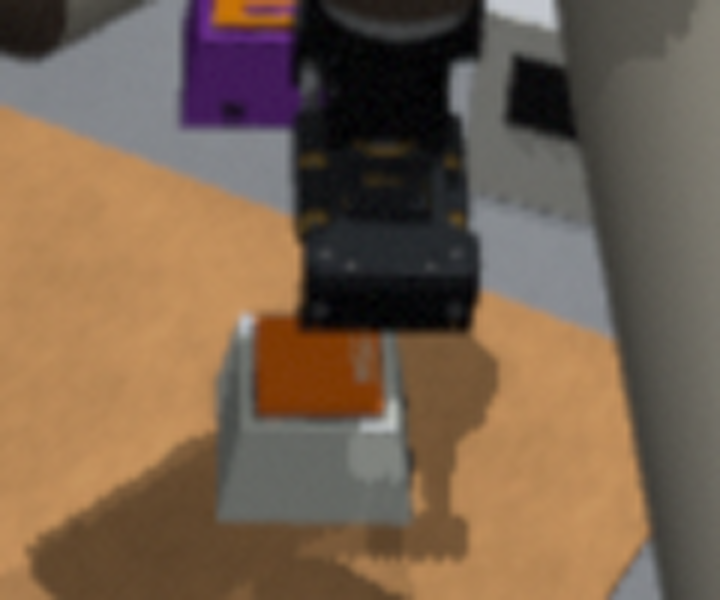

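View pics/b_top.png

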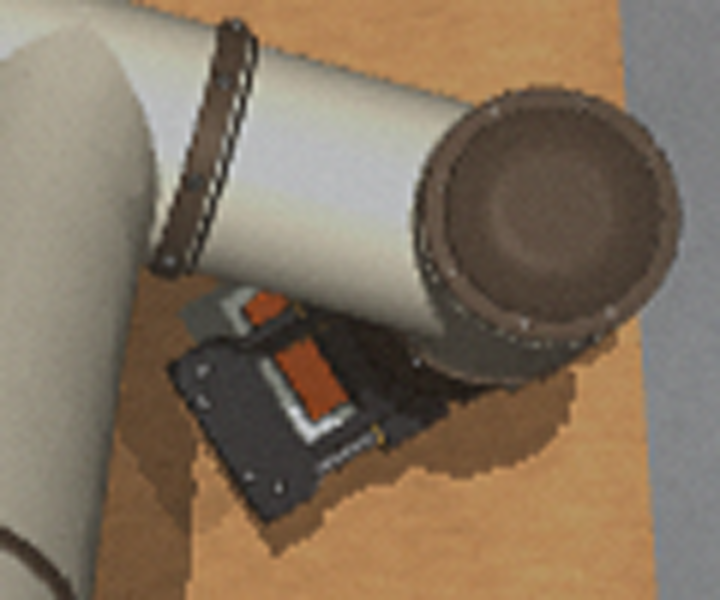

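```bash
python3 - <<'E'
from h import *
p=np.array([.4508,-.3117,.0594]);ty=np.array([-.496,.868,0]);tx=np.array([.868,.496,0])
for n,o in(("side",(273,104)),("top",(313,157))):
  def c(q): a=proj(n,q);return [round((a[0]-o[0])*6),round((a[1]-o[1])*6)]
  print(n,"tip",c(p),"tip corners",[c(p+i*.0095*tx+j*.015*ty) for i in(-1,1) for j in(-1,1)])
  for h in(.05,.06,.07,.08,.09,.1):print(h,[c(p+i*.0375*tx+.095*ty+[0,0,h]) for i in(-1,1)])
E
```

```text
side tip [362, 369] tip corners [[381, 347], [383, 391], [341, 347], [343, 391]]
0.05 [[462, 438], [292, 436]]
0.06 [[465, 421], [293, 419]]
0.07 [[467, 405], [294, 403]]
0.08 [[469, 389], [295, 387]]
0.09 [[471, 372], [296, 370]]
0.1 [[473, 355], [297, 353]]
top tip [358, 365] tip corners [[398, 365], [341, 401], [375, 329], [318, 364]]
0.05 [[235, 541], [141, 391]]
0.06 [[238, 539], [143, 388]]
0.07 [[241, 538], [145, 385]]
0.08 [[244, 536], [147, 383]]
0.09 [[247, 534], [149, 380]]
0.1 [[250, 532], [152, 377]]
```

The body's end and the uncovered ribs suggest the tips are higher than the TCP reading says, and the wrist shows no contact. I'll keep going down in small steps, checking the force.

>>> arm_command(targets=[[0,[0,0,-0.1],0],[0,[0,0,-0.2],0],[0,[0,0,-0.3],0],[0,[0,0,-0.3],0]])

```text
clock: 3.9
ee_pos: [0.4508, -0.3117, 0.0563]
orientation: [-0.0, -0.256, 0.967, 0.0]
wrist_force: [0.3, -0.6, 0.3]
gripper_width: 0.0003
```

>>> arm_command(targets=[[0,[0,0,3],0],[0,[0,0,4],-0.15],[0,[0,0,4],-0.3],[0,[0,0,4],-0.45],[0,[0,0,4],-0.6],[0,[0,0,4],-0.75],[0,[0,0,4],-0.9],[0,[0,0,4],-1.05],[0,[0,0,4],-1.2],[0,[0,0,4],-1.35],[0,[0,0,4],-1.35],[0,[0,0,4],-1.35]])

```text
clock: 5.1
ee_pos: [0.4509, -0.3117, 0.0966]
orientation: [0.0, 0.402, 0.916, -0.0]
wrist_force: [-0.7, 0.1, 0.1]
gripper_width: 0.0004
```

```bash
python3 - <<'E'
from h import *
import cv2
s=state();print(s["ee_pos"],s["wrist_force"],s["orientation"])
for n in("side",):
    im=read_camera(n)[:,:,::-1];p=(333,164) if n=="side" else (373,217)
    t=proj(n,s["ee_pos"]);print((t[0]-273)*6,(t[1]-104)*6)
    c=im[p[1]-60:p[1]+40,p[0]-60:p[0]+60]
    cv2.imwrite(f"pics/c_{n}.png",cv2.resize(c,None,fx=6,fy=6,interpolation=cv2.INTER_CUBIC))
E
```

```text
[ 0.45092217 -0.31174206  0.09657852] [-0.69095537  0.12627766  0.12658938] [ 2.56890095e-05  4.02291609e-01  9.15511584e-01 -1.29281001e-05]
366.9486841086865 310.7758545816429
```

View pics/c_side.png

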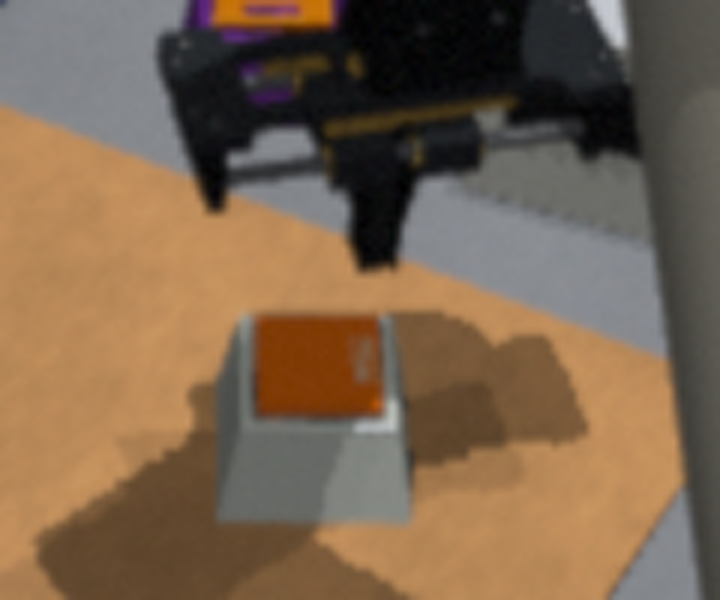

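Seen from the side, the fingertip is at crop (375,268), while the reported TCP projects to (367,311). So the tip is either about 26 mm higher or further back than reported. The top view should separate the two.

```bash
python3 - <<'E'
from h import *
import cv2
s=state()
im=read_camera("top")[:,:,::-1];t=proj("top",s["ee_pos"]);print((t[0]-313)*6,(t[1]-157)*6)
cv2.imwrite("pics/c_top.png",cv2.resize(im[157:257,313:433],None,fx=6,fy=6,interpolation=cv2.INTER_CUBIC))
for z in(.09,.0966,.11,.12,.125,.13):
    q=ray("side",273+375/6,104+268/6,z);a=proj("top",q);print(z,q.round(4),(a[0]-313)*6,(a[1]-157)*6)
E
```

```text
371.6564757631236 353.6665192246991
0.09 [ 0.4644 -0.3467  0.09  ] 448.208138487377 322.32579556559176
0.0966 [ 0.4614 -0.3399  0.0966] 435.68544406302453 327.5982576480352
0.11 [ 0.4552 -0.3261  0.11  ] 409.8669316663472 338.4686919989562
0.12 [ 0.4507 -0.3159  0.12  ] 390.2476329484326 346.7290555492455
0.125 [ 0.4484 -0.3107  0.125 ] 380.3227347172999 350.9077608519952
0.13 [ 0.4461 -0.3056  0.13  ] 370.3197956139038 355.11932390292156
```

View pics/c_top.png

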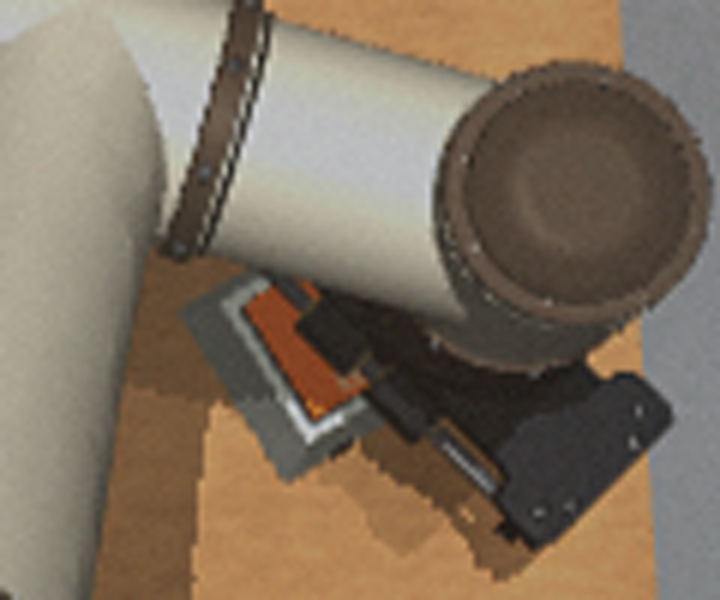

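```bash
python3 - <<'E'
from h import *
ty=np.array([.736,.677,0])
for p in([.4509,-.3117,.0966],[.4614,-.3399,.0966],[.4495,-.3130,.1225]):
  p=np.array(p)
  for h in(.06,.08,.1):
    for n,o in(("side",(273,104)),("top",(313,157))):
      f=lambda q:[round((a-b)*6) for a,b in zip(proj(n,q),o)]
      q=p+[0,0,h];tx=np.array([.677,-.736,0])
      print(p,h,n,"axis",f(q),"end-",f(q-.095*ty-.0375*tx),f(q-.095*ty+.0375*tx),"end+",f(q+.095*ty-.0375*tx),f(q+.095*ty+.0375*tx))
E
```

```text
[ 0.4509 -0.3117  0.0966] 0.06 side axis [376, 212] end- [605, 237] [554, 131] end+ [188, 297] [152, 188]
[ 0.4509 -0.3117  0.0966] 0.06 top axis [395, 335] end- [497, 564] [625, 436] end+ [167, 235] [294, 111]
[ 0.4509 -0.3117  0.0966] 0.08 side axis [379, 177] end- [611, 202] [559, 96] end+ [189, 263] [152, 153]
[ 0.4509 -0.3117  0.0966] 0.08 top axis [403, 328] end- [507, 560] [637, 430] end+ [172, 227] [301, 101]
[ 0.4509 -0.3117  0.0966] 0.1 side axis [382, 142] end- [617, 167] [564, 61] end+ [190, 228] [153, 118]
[ 0.4509 -0.3117  0.0966] 0.1 top axis [411, 321] end- [517, 557] [649, 425] end+ [176, 218] [308, 90]
[ 0.4614 -0.3399  0.0966] 0.06 side axis [384, 169] end- [610, 193] [560, 90] end+ [199, 252] [163, 145]
[ 0.4614 -0.3399  0.0966] 0.06 top axis [462, 308] end- [565, 536] [692, 408] end+ [234, 208] [361, 84]
[ 0.4614 -0.3399  0.0966] 0.08 side axis [387, 135] end- [616, 159] [565, 56] end+ [200, 218] [164, 111]
[ 0.4614 -0.3399  0.0966] 0.08 top axis [471, 300] end- [576, 532] [705, 403] end+ [240, 199] [368, 74]
[ 0.4614 -0.3399  0.0966] 0.1 side axis [390, 99] end- [622, 123] [570, 20] end+ [201, 182] [164, 76]
[ 0.4614 -0.3399  0.0966] 0.1 top axis [481, 293] end- [587, 528] [718, 397] end+ [245, 191] [376, 63]
[ 0.4495 -0.313   0.1225] 0.06 side axis [384, 167] end- [617, 191] [565, 86] end+ [193, 252] [156, 142]
[ 0.4495 -0.313   0.1225] 0.06 top axis [409, 329] end- [514, 563] [644, 432] end+ [176, 228] [306, 101]
[ 0.4495 -0.313   0.1225] 0.08 side axis [387, 131] end- [623, 156] [570, 50] end+ [194, 216] [157, 107]
[ 0.4495 -0.313   0.1225] 0.08 top axis [417, 323] end- [524, 560] [656, 427] end+ [181, 219] [313, 91]
[ 0.4495 -0.313   0.1225] 0.1 side axis [391, 94] end- [629, 119] [576, 13] end+ [195, 180] [157, 70]
[ 0.4495 -0.313   0.1225] 0.1 top axis [426, 315] end- [535, 556] [669, 422] end+ [186, 211] [320, 80]
```

```bash
python3 - <<'E'
from h import *
import cv2
t=cv2.imread("pics/top0.png")[290:410,470:560]; s=cv2.imread("pics/side0.png")[20:140,450:550]
o=np.zeros((600,800,3),np.uint8);t=cv2.convertScaleAbs(cv2.resize(t,None,fx=4.4,fy=4.4,interpolation=2),alpha=2.2);s=cv2.convertScaleAbs(cv2.resize(s,None,fx=4,fy=4,interpolation=2),alpha=2.2)
o[:t.shape[0],:t.shape[1]]=t;o[:s.shape[0],400:]=s;cv2.imwrite("pics/st.png",o)
p=np.array([.1538,-.6052,.1866]);ty=np.array([-.246,.969,0])
for d in(0,.0435,-.0435,.0585,-.0585):
  a=proj("top",p+d*ty);b=proj("side",p+d*ty);print(d,(a[0]-470)*4.4,(a[1]-290)*4.4,"|",400+(b[0]-450)*4,(b[1]-20)*4)
E
```

```text
0 191.0454670340194 190.2518494882624 | 524.9914376552827 346.5977830880749
0.0435 113.252699022744 213.18313568249607 | 522.1650917959487 384.6519818776886
-0.0435 268.67444209811566 167.36884519791738 | 527.7062264188357 310.04560001434226
0.0585 86.38953447253603 221.1016984246567 | 521.163368322153 398.1392853080742
-0.0585 295.4051697543859 159.48932141008675 | 528.6176829796677 297.7736591832286
```

View pics/st.png

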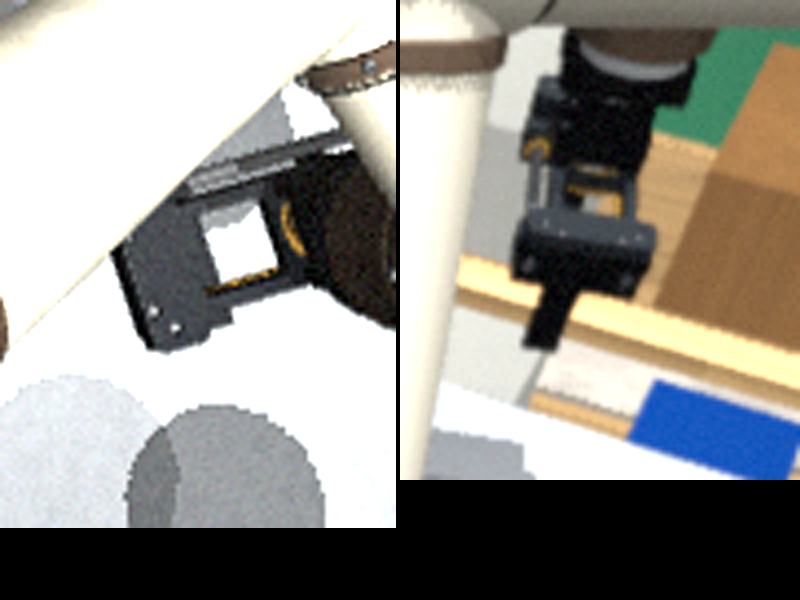

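```bash
python3 - <<'E'
from h import *
from scipy.optimize import least_squares
S=[(325,255),(350,268),(430,262),(455,255)];Tp=[(202,370),(203,402),(250,477),(280,488)]
ty=np.array([-.495,.869,0]);tx=np.array([.869,.495,0]);p=np.array([.4508,-.3117,.0594])
L=[]
for a,b in zip(S,Tp):
  g=lambda X:np.r_[np.array(proj("side",X))-[273+a[0]/6,104+a[1]/6],np.array(proj("top",X))-[313+b[0]/6,157+b[1]/6]]
  r=least_squares(g,p+[0,0,.08]);d=r.x-p;L.append([d@tx,d@ty,d[2]]);print(r.x.round(4),"tool",np.round(L[-1],4),"res",r.fun.round(2))
m=np.mean(L,0);print(m)
# pose c: bolts at other end, seen from top
ty=np.array([.736,.677,0]);tx=np.array([-.677,.736,0])*-1;p=np.array([.4509,-.3117,.0966])
for b in[(630,440),(638,412),(540,512),(568,508)]:
  q=ray("top",313+b[0]/6,157+b[1]/6,p[2]+m[2])-p;print("c",q@tx,q@ty)
E
python3 - <<'E'
import cv2,numpy as np
a=cv2.imread("pics/c_top.png")[340:600,420:720];b=cv2.imread("pics/b_top.png")[330:590,130:430]
o=np.hstack([a,b]);cv2.imwrite("pics/bolts.png",cv2.convertScaleAbs(cv2.resize(o,None,fx=1.3,fy=1.3),alpha=1.8))
E
```

```text
[ 0.4334 -0.2262  0.2041] tool [0.0272 0.0829 0.1447] res [ 0.22  0.04 -0.08 -0.2 ]
[ 0.4211 -0.2261  0.2025] tool [0.0165 0.0891 0.1431] res [ 0.35  0.06 -0.13 -0.31]
[ 0.3913 -0.2425  0.2065] tool [-0.0175  0.0896  0.1471] res [ 0.78  0.13 -0.28 -0.69]
[ 0.3862 -0.2547  0.2035] tool [-0.0279  0.0815  0.1441] res [ 0.5   0.08 -0.18 -0.45]
[-0.00043142  0.08574636  0.14475503]
c 0.016903061554511725 -0.08958938241736022
c 0.02689379488147112 -0.08426497169769898
c -0.02761529901282992 -0.08472800183277633
c -0.018873620465794355 -0.09112574802399677
```

View pics/bolts.png

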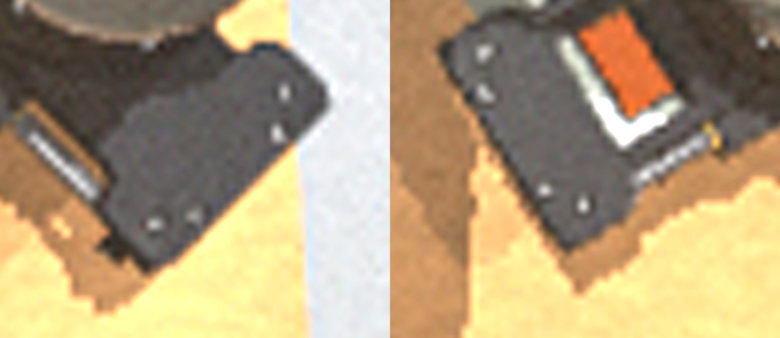

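The bolts show the lateral position is right within about 1 mm (tool-x offset 0.000, ends at +0.086 and -0.087). Only the height differs: the real tips end about 26–35 mm above the reported TCP. I therefore expect contact at a reported z of about 0.030–0.038, and will turn back and feel down.

>>> arm_command(targets=[[0,[0,0,0],0.15],[0,[0,0,0],0.3],[0,[0,0,0],0.45],[0,[0,0,0],0.6],[0,[0,0,0],0.75],[0,[0,0,0],0.9],[0,[0,0,-1],1.05],[0,[0,0,-2],1.2],[0,[0,0,-3],1.35],[0,[0,0,-4],1.35],[0,[0,0,-4.8],1.35],[0,[0,0,-4.8],1.35]])

```text
clock: 6.4
ee_pos: [0.45, -0.3114, 0.0473]
orientation: [-0.001, -0.256, 0.967, 0.001]
wrist_force: [0.1, -0.5, -0.1]
gripper_width: 0.0004
```

>>> arm_command(targets=[[0,[0,0,-0.2],0],[0,[0,0,-0.4],0],[0,[0,0,-0.6],0],[0,[0,0,-0.6],0]])

```text
clock: 6.8
ee_pos: [0.4508, -0.3117, 0.0425]
orientation: [-0.0, -0.256, 0.967, 0.0]
wrist_force: [0.7, 0.4, 0.3]
gripper_width: 0.0004
```

>>> arm_command(targets=[[0,[0,0,-0.2],0],[0,[0,0,-0.2],0]])

```text
clock: 7.0
ee_pos: [0.4508, -0.3117, 0.0404]
orientation: [-0.0, -0.256, 0.967, 0.0]
wrist_force: [0.2, -0.2, 0.0]
gripper_width: 0.0005
```

>>> arm_command(targets=[[0,[0,0,-0.2],0],[0,[0,0,-0.2],0]])

```text
clock: 7.2
ee_pos: [0.4507, -0.3117, 0.0383]
orientation: [-0.0, -0.256, 0.967, 0.0]
wrist_force: [-0.2, -0.8, -0.3]
gripper_width: 0.0004
```

>>> arm_command(targets=[[0,[0,0,-0.2],0],[0,[0,0,-0.2],0]])

```text
clock: 7.4
ee_pos: [0.4507, -0.3116, 0.0363]
orientation: [-0.0, -0.256, 0.967, 0.0]
wrist_force: [-0.9, 0.0, 1.1]
gripper_width: 0.0003
```

>>> arm_command(targets=[[0,[0,0,-0.2],0],[0,[0,0,-0.2],0]])

```text
clock: 7.6
ee_pos: [0.4507, -0.3116, 0.0343]
orientation: [-0.0, -0.256, 0.967, 0.0]
wrist_force: [-0.3, -0.5, 0.1]
gripper_width: 0.0004
```

>>> arm_command(targets=[[0,[0,0,-0.2],0],[0,[0,0,-0.2],0]])

```text
clock: 7.8
ee_pos: [0.4507, -0.3116, 0.0323]
orientation: [-0.0, -0.256, 0.967, 0.0]
wrist_force: [-1.0, 0.4, 0.3]
gripper_width: 0.0006
```

```bash
python3 - <<'E'
from h import *
import cv2
s=state();print(s["ee_pos"],s["wrist_force"],s["ft_torque"])
for n in("side",):
    im=read_camera(n)[:,:,::-1];p=(333,164)
    c=im[p[1]-60:p[1]+40,p[0]-60:p[0]+60]
    cv2.imwrite(f"pics/d_{n}.png",cv2.resize(c,None,fx=6,fy=6,interpolation=cv2.INTER_CUBIC))
E
```

```text
[ 0.45073247 -0.31164629  0.03228103] [-0.99407415  0.37860695  0.26736801] [ 0.04266774  0.02842536 -0.01289705]
```

View pics/d_side.png

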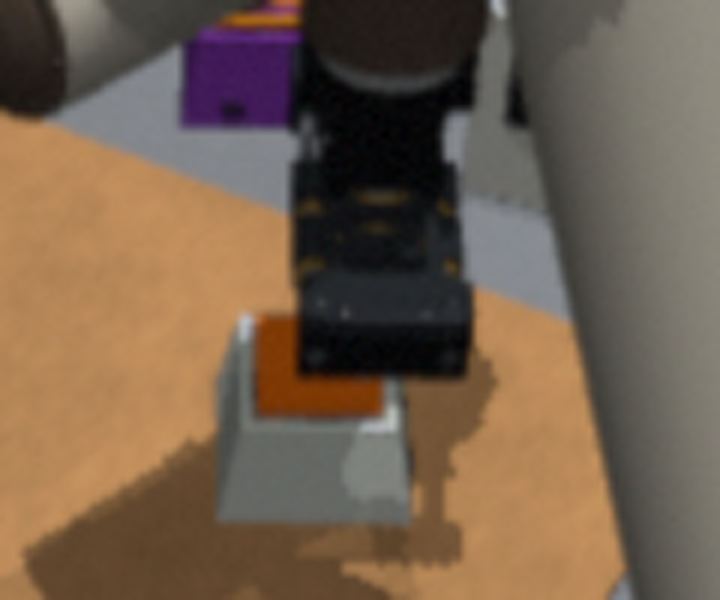

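>>> arm_command(targets=[[0,[0,0,-0.2],0],[0,[0,0,-0.2],0]])

```text
clock: 8.05
ee_pos: [0.451, -0.3118, 0.0305]
orientation: [0.0, -0.257, 0.967, -0.0]
wrist_force: [0.4, 0.5, -0.5]
gripper_width: 0.0005
```

>>> arm_command(targets=[[0,[0,0,-0.2],0],[0,[0,0,-0.2],0]])

```text
clock: 8.25
ee_pos: [0.4508, -0.3119, 0.0287]
orientation: [-0.0, -0.257, 0.967, -0.0]
wrist_force: [-2.1, 0.8, 3.7]
gripper_width: 0.0004
```

>>> arm_command(targets=[[0,[0,0,-0.2],0],[0,[0,0,-0.2],0]])

```text
clock: 8.45
ee_pos: [0.4507, -0.312, 0.0269]
orientation: [-0.0, -0.257, 0.967, -0.0]
wrist_force: [-1.6, -0.8, 4.3]
gripper_width: 0.0003
```

Contact is at a reported z of about 0.0295, with 4 N. I'll press on to the stop.

>>> arm_command(targets=[[0,[0,0,-0.1],0],[0,[0,0,-0.2],0],[0,[0,0,-0.2],0]])

```text
clock: 8.75
ee_pos: [0.4507, -0.3121, 0.0253]
orientation: [-0.0, -0.257, 0.967, -0.0]
wrist_force: [-2.6, -0.7, 7.2]
gripper_width: 0.0005
```

>>> arm_command(targets=[[0,[0,0,-0.1],0],[0,[0,0,-0.2],0],[0,[0,0,-0.2],0]])

```text
clock: 9.05
ee_pos: [0.4508, -0.3122, 0.0249]
orientation: [-0.0, -0.257, 0.966, -0.001]
wrist_force: [-5.3, 1.5, 17.0]
gripper_width: 0.0003
```

The hard stop is reached: 17 N, with no further travel. Now I'll let go, rise quickly and wait.

>>> arm_command(targets=[[0,[0,0,4],0],[0,[0,0,8],0],[0,[0,0,10],0],[0,[0,0,10],0],[0,[0,0,10],0],[0,[0,0,10],0],[0,[0,0,10],0],[0,[0,0,10],0],[0,[0,0,10],0],[0,[0,0,10],0],[0,[0,0,10],0],[0,[0,0,10],0]])

```text
clock: 10.25
ee_pos: [0.4509, -0.3117, 0.1225]
orientation: [0.0, -0.256, 0.967, 0.0]
wrist_force: [0.7, 0.5, 0.1]
gripper_width: 0.0001
```

>>> arm_command(targets=[[0,[0,0,0],0],[0,[0,0,0],0],[0,[0,0,0],0],[0,[0,0,0],0],[0,[0,0,0],0]])

```text
clock: 10.75
ee_pos: [0.4509, -0.3117, 0.1226]
orientation: [0.0, -0.257, 0.967, -0.0]
wrist_force: [-0.1, -0.5, -0.5]
gripper_width: 0.0005
```

```bash
python3 - <<'E'
from h import *
import cv2
s=state();print(s["ee_pos"],s["wrist_force"],s["ft_torque"])
O=[]
for n,p in(("side",(333,164)),("top",(373,217))):
    im=read_camera(n)[:,:,::-1]
    O.append(cv2.resize(im[p[1]-60:p[1]+40,p[0]-50:p[0]+50],None,fx=4,fy=4,interpolation=cv2.INTER_CUBIC))
cv2.imwrite("pics/e.png",np.hstack(O))
# predicted hatch corners open
c=np.array([.469,-.3015,.004]);X=np.array([.870,.492,0]);Y=np.array([-.492,.870,0])
print([[round((a-b)*4) for a,b in zip(proj("side",c+x*X+y*Y+[0,0,z]),(283,104))] for x,z in((-.0114,.0971),(.0345,.0584)) for y in(-.032,.032)])
E
```

```text
[ 0.45093173 -0.31172564  0.12257019] [-0.14126686 -0.52112783 -0.49698816] [ 0.01091876  0.01905894 -0.01418398]
[[190, 171], [193, 234], [124, 211], [124, 273]]
```

View pics/e.png

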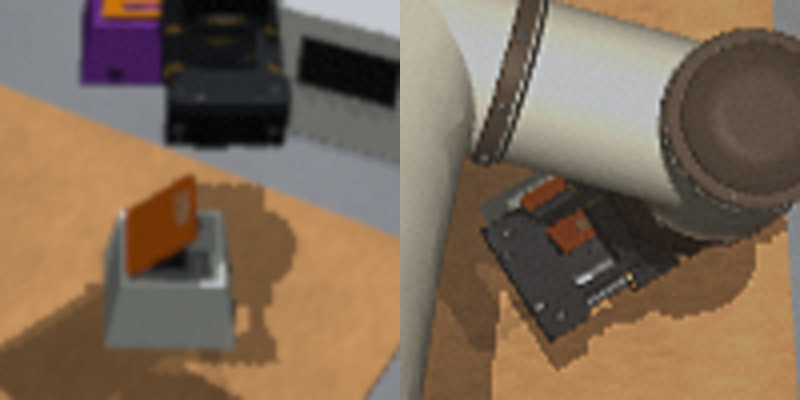

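The hatch is fully open: the corners at (193,176), (197,238), (124,211) and (126,275) match the 0.70 rad prediction within 5 px. The hand is clear and more than a second has passed. Now I'll shift 32 mm towards the hinge and go down; contact should come at a reported z of about 0.056.

>>> arm_command(targets=[[0,[1,0.6,0],0],[0,[2,1.2,0],0],[0,[2.8,1.6,0],0],[0,[2.8,1.6,0],0],[0,[2.8,1.6,0],0],[0,[2.8,1.6,-2],0],[0,[2.8,1.6,-4],0],[0,[2.8,1.6,-5.5],0],[0,[2.8,1.6,-6],0],[0,[2.8,1.6,-6.2],0],[0,[2.8,1.6,-6.2],0]])

```text
clock: 11.95
ee_pos: [0.4792, -0.296, 0.061]
orientation: [0.0, -0.257, 0.967, -0.0]
wrist_force: [-0.3, -0.2, -0.5]
gripper_width: 0.0002
```

>>> arm_command(targets=[[0,[0,0,-0.2],0],[0,[0,0,-0.4],0],[0,[0,0,-0.4],0]])

```text
clock: 12.25
ee_pos: [0.4789, -0.2957, 0.0567]
orientation: [0.0, -0.256, 0.967, -0.0]
wrist_force: [0.5, -0.7, -0.0]
gripper_width: 0.0006
```

>>> arm_command(targets=[[0,[0,0,-0.2],0],[0,[0,0,-0.4],0],[0,[0,0,-0.4],0]])

```text
clock: 12.55
ee_pos: [0.4793, -0.296, 0.0528]
orientation: [0.0, -0.257, 0.967, -0.0]
wrist_force: [0.1, -0.2, 2.3]
gripper_width: 0.0004
```

>>> arm_command(targets=[[0,[0,0,-0.2],0],[0,[0,0,-0.4],0],[0,[0,0,-0.6],0],[0,[0,0,-0.8],0],[0,[0,0,-0.8],0]])

```text
clock: 13.05
ee_pos: [0.4788, -0.2958, 0.0443]
orientation: [-0.0, -0.256, 0.967, -0.0]
wrist_force: [-0.3, -0.6, 3.0]
gripper_width: 0.0005
```

```bash
python3 - <<'E'
from h import *
import cv2
O=[]
for n,p in(("side",(333,164)),):
    im=read_camera(n)[:,:,::-1]
    O.append(cv2.resize(im[p[1]-60:p[1]+40,p[0]-50:p[0]+50],None,fx=5,fy=5,interpolation=cv2.INTER_CUBIC))
cv2.imwrite("pics/f.png",np.hstack(O))
E
```

```text
(no output)
```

View pics/f.png

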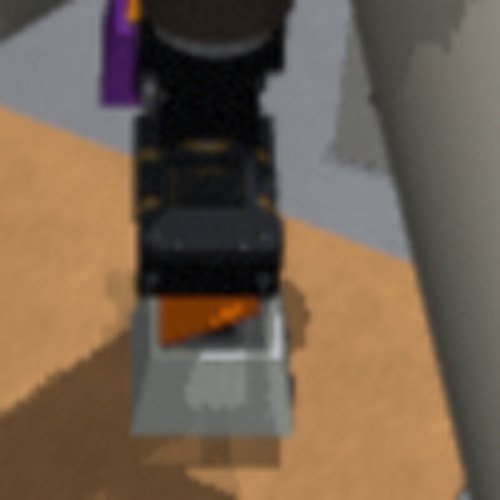

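The nudged hatch is visible, with its free corner moved from about (246,298) to (262,305), at 3 N. That matches the roughly 10 mm pushed down (about 0.45–0.5 rad). Now I'll let go straight up.

>>> arm_command(targets=[[0,[0,0,4],0],[0,[0,0,8],0],[0,[0,0,12],0],[0,[0,0,15],0],[0,[0,0,15],0],[0,[0,0,15],0],[0,[0,0,15],0],[0,[0,0,15],0],[0,[0,0,15],0],[0,[0,0,15],0],[0,[0,0,15],0],[0,[0,0,15],0]])

```text
clock: 14.3
ee_pos: [0.4789, -0.2957, 0.1944]
orientation: [-0.0, -0.256, 0.967, 0.0]
wrist_force: [-0.0, 0.6, -0.0]
gripper_width: 0.0004
```

>>> arm_command(targets=[[0,[0,0,0],0],[0,[0,0,0],0],[0,[0,0,0],0],[0,[0,0,0],0],[0,[0,0,0],0]])

```text
clock: 14.8
ee_pos: [0.4789, -0.2957, 0.1946]
orientation: [0.0, -0.257, 0.967, -0.0]
wrist_force: [-0.0, -0.2, -0.2]
gripper_width: 0.0003
```

```bash
python3 - <<'E'
from h import *
import cv2
s=state();print(s["clock"],s["ee_pos"],s["wrist_force"])
im=read_camera("side")[:,:,::-1];p=(333,164)
a=cv2.resize(im[p[1]-60:p[1]+40,p[0]-50:p[0]+50],None,fx=4,fy=4,interpolation=cv2.INTER_CUBIC)
cv2.imwrite("pics/g.png",np.hstack([a,cv2.resize(im,(400,300)) if 0 else cv2.copyMakeBorder(cv2.resize(im,(400,300)),0,100,0,0,0)]))
E
```

```text
14.8 [ 0.47894919 -0.29571359  0.19459043] [-0.03859789 -0.23013999 -0.18203755]
```

View pics/g.png

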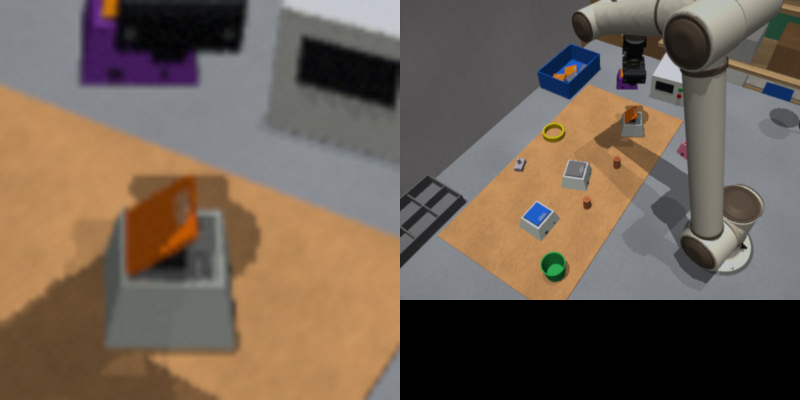

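The hatch is fully open again: the corners at (193,176), (198,238) and (126,275) are the same as before the nudge. The housing and bystanders are in place, and the hand is clear.

```bash
python3 -c "
from plant import *
print(job_done())"
```

```text
the job is handed in; nothing more can be done
None
```

I pressed the orange hatch of the white dock down to its stop once (17 N, no further travel) and let go. It popped open by itself and stayed open for about a second with the hand clear. I then nudged the raised hatch down about 10 mm (3 N) and let go, and handed the job in at about 15 s of the 48 s.

**Last checks:** the hatch corners are back where they were before the nudge, matching the fully open position within 5 px. In the side view the housing and all bystanders look unmoved, and the wrist force is about zero. I read the hatch angle from pictures, since no joint reading was available: about 0.70 rad open and roughly 0.45–0.5 rad when nudged.

**One disagreement:** the fingertips really end about 35 mm above the reported TCP. I noticed it in the pictures and when the finger met nothing at the expected height. The sideways position was right within about 1 mm. I found the contact height by feeling down in 2 mm steps, and used the corrected height for the nudge, where contact came as predicted.

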